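# Set up the cashier's place

### The arm

A 6-joint arm with a two-finger parallel gripper is mounted at the origin on the work surface. World frame = base frame: x ahead of the robot, y to its left, z up, the work surface at z = 0. Lengths are in m, angles in rad, forces in N, time in s.
With the tool pointing down it reaches from about 0.375 to 0.9 m from the base axis. Payload 3.1 kg.
Tool frame: the origin (TCP) lies midway between the tips of the shut fingers; the grasp point (between the pads) lies 19 mm behind it; x points along the fingers, y is the direction in which the jaws open and shut, and the axes are right-handed (so a half turn about x gives the same grasp; the last joint's range is limited). The gripper opens to 87 mm and grips with 3 to 60 N. Pads are 19 mm wide; open, the fingers measure 117 mm over their backs; the gripper's body (75 mm by 190 mm) begins 51 mm behind the grasp point.
Start: joints at [-0.178, 0.527, 1.433, -0, 1.181, -0.178], TCP at [0.625, 0, 0.223] pointing down, gripper open.
Joint ranges: [-3.08, 3.08], [-0.75, 2.2], [0.22, 2.44], [-1.43, 4.57], [0, 2.65], [-2.85, 2.85]. Speed limits (rad/s): [2.79, 2.79, 3.14, 3.14, 3.14, 3.14].

### API

Orientations are given as a unit quaternion [x, y, z, w].
In Python, from rig import get_obs, imaging, robot gives the robot as it stands.
- The arm moves only by the shell command python3 -m inch 'ROWS' [FORCE]. ROWS is JSON, a list of rows, each a list of 3 entries, a list of its own where there are three numbers: the finger opening in mm, from 0 to 87, then the shift along the tool's x, y, z in mm, then the turn, a rotation vector about the tool's x, y, z in degrees. In form: [[grip, [dx, dy, dz], [wx, wy, wz]], ...]. A call has 1 to 12 rows; each row shifts and turns the pose as measured when the row begins, along the tool's axes as they then stand; what a row does not reach is not made up. A row lasts 1/8 s, in which the tool goes at most 62.5 mm and 10.7 degrees, less where a joint would pass 70% of its speed; a pose out of reach is approached as far as the arm can. A call with a gripper value outside its range is refused whole. The fingers move at their own pace and stop on an object; FORCE is the grip in N (left out, the last holds). Time passes only in rows, so rows that do not move let the fingers close. It gives the time, the measured TCP pose, the force and the opening at its end, in the units of the state.
- get_obs(): the state, without advancing time (a new reading comes with each control period).
- imaging.camera(name): name is "scene" or "side" or "wrist"; returns the picture (400x640x3 uint8, red, green, blue); there is no depth.
- imaging.camera_params(name): a dict with "camera_matrix" (3x3 intrinsics, pixels), "k1" (the pictures are not rectified: a ray, as slopes to the right and down, at radius r is drawn at 1 + k1 r^2 times it, then the intrinsics apply), "xyz" and "rotation" of the camera in the world. Camera axes: x right, y down, z forward; pixel columns grow to the right and rows downward; lengths in m; the calibration is good to about 2 mm. A picture is of the moment at which its call begins: read the wrist's pose just before it. camera_params takes no time and is no camera call; for the wrist camera it gives the pose at the moment of the call.
- robot.hand_in(): hands the job in, once; it reports no verdict.
Trained networks look in the newest picture that a camera, given by its name, has taken for a name from the list of things; names that differ only in an ending like _2 or _b are one class to them, and where a whole thing is asked for, a point or a joint stands for the part that bears it (a point fixed in the world has none). Each returns a list of dicts, best first, with "confidence" (0 to 1); they miss things now and then, are a little off and sometimes report something else, mostly with a low value. They report only what shows in the picture. A call takes as long as a camera call. They do not tell look-alikes from the thing itself.
- imaging.cut_out(camera, target): "pixels" (400x640 bool, what is visible of it) and "box" ([centre column, centre row, width, height] in pixels, round what is visible of it).
- imaging.tip_of(camera, target): "pixel" ([column, row] in pixels: a listed point, or the origin of a listed thing).
The state is a dict: "time": time; "q": joint angles; "joint_velocities": joint speeds; "joint_torque": joint torques, N m; "position": TCP position; "tool_rot": TCP orientation; "ft_force": force on the tool from outside, world axes, zero at the start; "moment": the same for the moment, N m; "grip_width": finger opening in m.
Only numpy, scipy, OpenCV 4.12 (cv2) and the standard library are available. Lean on these libraries where they do the work, as an engineer would, in place of code of your own. Each camera call takes 0.05 s, during which the arm holds its last target. There are 200 camera calls.

### The job

Set up the cashier's place on the counter: stand the large receipt roll on end in the middle of the black rubber mat, midway between the card reader and the coin dish, and stand the small receipt roll on end, centred on top of the large one. Lay the stapler upright and fully down in its cut-out in the plywood tray, which takes it only one way round, and stand the hand stamp upright, rubber down, in the middle of the ink pad.

Things in the scene. Friction and masses are not known exactly. Their poses are not given: they have to be found in the camera images.
- big_roll_center (a point): The large receipt roll: plain white paper cylinder standing on end (axis vertical = its z), 60 mm diameter, 57 mm tall, about 0.12 kg, small dark core hole in its top. This point is its centre, half-way up (28.5 mm above its foot).
- small_roll_center (a point): The small receipt roll: plain white paper cylinder standing on end (axis = its z), 40 mm diameter, 57 mm tall, about 0.06 kg, small dark core hole in its top. This point is its centre, half-way up (28.5 mm above its foot).
- stapler_center (a point): Small black stapler on its steel foot, 105 mm long (its x), 42 mm tall, about 0.16 kg. Foot 10 mm thick, 38 mm wide in the +x half (jaw end), 22 mm in the -x half (hinge end, with a steel cap on top). Above it 20 mm wide; from 20 to 42 mm height a black upper body 24 mm wide (y), 94 mm long: grip it there. The point is mid-length, mid-width, 21 mm above its underside; z up.
- stamp_center (a point): Hand stamp standing upright: wooden block 30 mm (its x) by 50 mm (its y), 18 mm tall, rubber beneath; round dark wooden handle on top, 28 mm diameter from 36 to 66 mm height, 20 mm neck below; 78 mm tall in all, about 0.09 kg. The point is on its axis, 39 mm above its foot; z up.
- mat_middle (a point): Middle of the upper face of a fixed black rubber mat, 130 mm (its x) by 290 mm (its y), 3 mm thick, turned a little about the vertical; midway between two things fixed on it: a grey card reader (120 mm in x, 70 mm wide, 43 mm high) centred 100 mm towards +y, and a round wooden coin dish (84 mm diameter, 19 mm high) centred 100 mm towards -y.
- pocket (a point): Stapler cut-out in a fixed plywood tray (170 along x, 120 along y, 16 mm thick): its middle, on its floor, 4 mm above the counter and 12 mm below the tray's top. Cut-out 117 mm long in x, 50 mm wide from x = -6 mm on, 34 mm wide behind that: the stapler's +x (jaw) end points to this +x. The tray's middle is 18 mm towards -y; a pen is fixed 60 mm towards -y, its top 24 mm above the counter.
- pad_middle (a point): Middle of the top face of a fixed ink pad, 14 mm above the counter: dark steel tin with a flat blue-grey felt, 64 mm (its x) by 94 mm (its y), raised above the tin's rim. The tin's flat lid, 5 mm high, lies open on its +x side.
There are look-alikes about, which are no part of the job. What is shaped like the part that bears big_roll_center but turquoise is not meant.

How it is judged:
By the outcome, as a careful person would: the job done as asked, in the order asked, and still so for the second after the job is handed in, with the robot touching nothing.
It also fails if it takes over 106 s, if anything falls off the work surface, if the arm or the gripper's body presses on something with over 40 N, if the wrist force passes 120 N, or if a joint passes its speed limit or range.

## Working session

There is one attempt and no reset: what is moved stays moved. The work goes in short steps, Python scripts to look and compute and a shell command to move; the robot and the scene stay as the last step left them, time stands still between calls to the robot, and variables do not carry over. Pictures are saved under pics/ and viewed, about 12 in all and at most 16, crops included, and the job is handed in when it is done.

```bash
ls; mkdir -p pics; python3 - <<'E'
from rig import get_obs, imaging, robot
import cv2
o=get_obs();print({k:o[k] for k in('time','position','tool_rot','grip_width')})
for c in("scene","side","wrist"):
    im=imaging.camera(c);cv2.imwrite(f"pics/{c}0.png",im[:,:,::-1]);p=imaging.camera_params(c);print(c,p)
    for t in("big_roll_center","small_roll_center","stapler_center","stamp_center","mat_middle","pocket","pad_middle"):
        print(t,[([round(float(v)) for v in d["pixel"]],round(d["confidence"],2)) for d in imaging.tip_of(c,t)])
E
```

```text
pics
{'time': 0.0, 'position': array([6.24277230e-01, 1.42389744e-04, 2.21545351e-01]), 'tool_rot': array([ 0.49955476,  0.50062977, -0.50044701,  0.49936727]), 'grip_width': 0.08677874965703733}
scene {'camera_matrix': array([[368.36278724,   0.        , 322.18117007],
       [  0.        , 368.36278724, 200.00994902],
       [  0.        ,   0.        ,   1.        ]]), 'k1': -0.02899709713774691, 'xyz': array([1.16949339, 0.02516893, 0.66033699]), 'rotation': array([ 0.60810464,  0.67107333, -0.31952018, -0.27888383])}
big_roll_center [([220, 167], 0.95), ([281, 192], 0.89), ([188, 188], 0.76)]
small_roll_center [([232, 185], 0.78)]
stapler_center [([343, 206], 0.9)]
stamp_center [([399, 196], 0.76)]
mat_middle [([226, 232], 0.88)]
pocket [([463, 270], 0.68)]
pad_middle [([335, 262], 0.97)]
side {'camera_matrix': array([[384.39232525,   0.        , 323.31523788],
       [  0.        , 384.39232525, 193.26057734],
       [  0.        ,   0.        ,   1.        ]]), 'k1': -0.07737582096956522, 'xyz': array([ 0.31484712, -0.96099529,  0.73784111]), 'rotation': array([ 0.88929593, -0.0836955 ,  0.03689717, -0.44809197])}
big_roll_center [([271, 303], 0.92), ([307, 231], 0.81)]
small_roll_center [([306, 276], 0.86)]
stapler_center [([310, 196], 0.73)]
stamp_center [([307, 232], 0.35)]
mat_middle [([365, 263], 0.72)]
pocket [([309, 195], 0.22)]
pad_middle []
wrist {'camera_matrix': array([[321.85538394,   0.        , 321.2415822 ],
       [  0.        , 321.85538394, 201.24689803],
       [  0.        ,   0.        ,   1.        ]]), 'k1': -0.019286689719997106, 'xyz': array([0.62556726, 0.07018348, 0.38638862]), 'rotation': array([ 9.91655509e-01, -1.40524289e-04, -5.24898848e-04,  1.28914921e-01])}
big_roll_center []
small_roll_center [([311, 183], 0.67)]
stapler_center [([163, 186], 0.71)]
stamp_center [([98, 29], 0.82)]
mat_middle []
pocket []
pad_middle [([313, 186], 0.92)]
```

View pics/scene0.png

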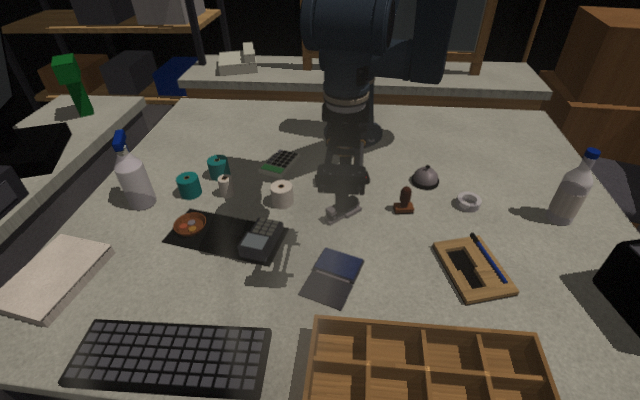

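View pics/side0.png

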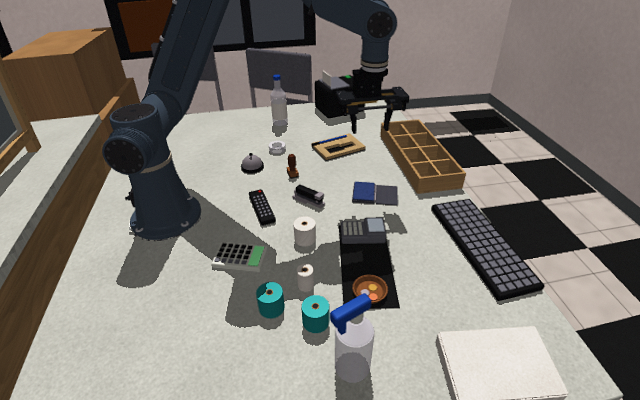

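View pics/wrist0.png

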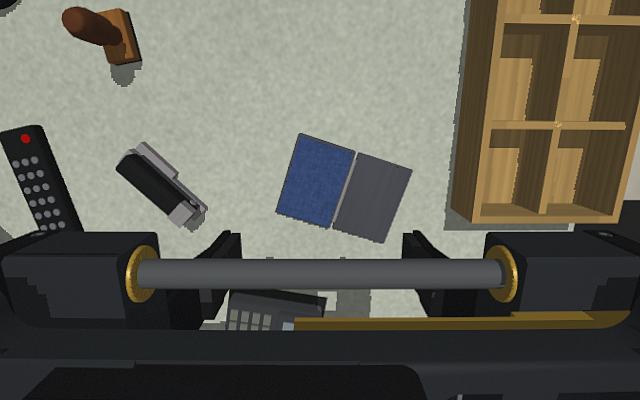

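Scene: the white big roll is at (282,194), with turquoise look-alikes at (217,167) and (188,186). The small roll is at (224,185), stapler (343,208), stamp (403,200), pad felt blue (345,264) with a grey lid below it. The mat lies between the dish (190,224) and reader (262,240), and the tray is at (473,267). The side and wrist views agree with this.

```bash
cat > h.py <<'E'
from rig import get_obs, imaging, robot
import numpy as np, cv2, json
from scipy.spatial.transform import Rotation as R
np.set_printoptions(precision=4,suppress=True)
def rays(p,px):
    K=p["camera_matrix"];px=np.atleast_2d(np.asarray(px,float))
    d=(px-[K[0,2],K[1,2]])/K[0,0];u=d.copy()
    for _ in range(10): u=d/(1+p["k1"]*(u**2).sum(1,keepdims=True))
    return R.from_quat(p["rotation"]).apply(np.c_[u,np.ones(len(u))])
def at(p,px,z):
    r=rays(p,px);return p["xyz"]+r*((z-p["xyz"][2])/r[:,2:])
def proj(p,X):
    c=R.from_quat(p["rotation"]).inv().apply(np.atleast_2d(X)-p["xyz"]);u=c[:,:2]/c[:,2:]
    u=u*(1+p["k1"]*(u**2).sum(1,keepdims=True));K=p["camera_matrix"];return u*K[0,0]+[K[0,2],K[1,2]]
def snap(c,name=None):
    p=imaging.camera_params(c);im=imaging.camera(c)
    if name: cv2.imwrite(f"pics/{name}.png",im[:,:,::-1])
    return p,im
def yaw(): # direction of tool y in the world, deg
    y=R.from_quat(get_obs()["tool_rot"]).apply([0,1,0]);return np.degrees(np.arctan2(y[1],y[0]))
def delta(xy,z=None):
    o=get_obs();T=R.from_quat(o["tool_rot"]);d=np.r_[xy,o["position"][2] if z is None else z]-o["position"];return T.inv().apply(d)*1e3
E
python3 - <<'E'
from h import *
H=dict(big_roll_center=.0285,small_roll_center=.0285,stapler_center=.021,stamp_center=.039,mat_middle=.003,pocket=.004,pad_middle=.014)
for c in("scene","side","wrist"):
    p,im=snap(c)
    for t,z in H.items():
        for d in imaging.tip_of(c,t):
            print(c,t,np.round(d["pixel"]),round(d["confidence"],2),at(p,d["pixel"],z)[0][:2])
    if c!="wrist":
        for t in("stapler_center","stamp_center","big_roll_center","small_roll_center"):
            for d in imaging.cut_out(c,t): print(' cut',c,t,round(d["confidence"],2),np.round(d["box"]))
E
```

```text
scene big_roll_center [220. 168.] 0.89 [ 0.2958 -0.3875]
scene big_roll_center [283. 194.] 0.84 [ 0.3988 -0.1736]
scene big_roll_center [188. 185.] 0.55 [ 0.3837 -0.4509]
scene small_roll_center [230. 185.] 0.71 [ 0.373  -0.3318]
scene stapler_center [341. 209.] 0.77 [ 0.4402 -0.0122]
scene stamp_center [399. 200.] 0.55 [0.4093 0.1395]
scene mat_middle [223. 233.] 0.82 [ 0.5383 -0.3045]
scene pocket [464. 270.] 0.7 [0.6057 0.2774]
scene pad_middle [337. 264.] 0.97 [ 0.6226 -0.0071]
 cut scene stapler_center 0.64 [343. 210.  39.  33.]
 cut scene stamp_center 0.81 [403. 200.  25.  30.]
 cut scene big_roll_center 0.98 [189. 187.  27.  27.]
 cut scene big_roll_center 0.81 [283. 195.  22.  29.]
 cut scene big_roll_center 0.71 [218. 167.  27.  24.]
 cut scene small_roll_center 0.78 [228. 189.  15.  30.]
side big_roll_center [273. 303.] 0.88 [ 0.2948 -0.4041]
side big_roll_center [307. 232.] 0.85 [ 0.4066 -0.1866]
side big_roll_center [315. 313.] 0.61 [ 0.385  -0.4485]
side small_roll_center [307. 276.] 0.6 [ 0.3826 -0.341 ]
side small_roll_center [305. 232.] 0.3 [ 0.4006 -0.1863]
side stap
[... 218 characters left out ...]
.] 0.88 [0.602  0.2944]
side pad_middle [365. 190.] 0.67 [ 0.6202 -0.0111]
side pad_middle [293. 163.] 0.38 [0.412  0.2008]
 cut side stapler_center 0.98 [310. 197.  32.  26.]
 cut side stapler_center 0.34 [374. 194.  43.  18.]
 cut side stamp_center 0.62 [292. 165.   8.  23.]
 cut side stamp_center 0.29 [368. 264.  60.  87.]
 cut side big_roll_center 0.9 [315. 314.  29.  35.]
 cut side big_roll_center 0.74 [271. 301.  27.  34.]
 cut side big_roll_center 0.57 [306. 233.  20.  29.]
 cut side small_roll_center 0.64 [304. 277.  15.  28.]
wrist stapler_center [162. 187.] 0.72 [ 0.4391 -0.0087]
wrist stamp_center [100.  33.] 0.95 [0.4049 0.1518]
wrist pad_middle [313. 185.] 0.74 [ 0.6153 -0.0088]
```

```bash
python3 -m inch '[[87,[-8,-24,55],[0,0,0]],[87,[-8,-24,55],[0,0,0]],[87,[-8,-24,55],[0,0,0]],[87,[-8,-24,55],[0,0,0]],[87,[-8,-24,55],[0,0,0]],[87,[-8,-24,55],[0,0,0]],[87,[0,0,0],[0,0,0]]]' 25
python3 - <<'E'
from h import *
H=dict(big_roll_center=.0285,small_roll_center=.0285,mat_middle=.003)
print(get_obs()["position"],yaw())
p,im=snap("wrist","w1")
for t,z in H.items():
    for d in imaging.tip_of("wrist",t): print(t,np.round(d["pixel"]),round(d["confidence"],2),at(p,d["pixel"],z)[0][:2])
    for d in imaging.cut_out("wrist",t): print(t,'cut',np.round(d["box"]),round(d["confidence"],2))
E
```

```text
time: 3.68
position: [0.4795, -0.3403, 0.2724]
tool_rot: [0.499, 0.499, -0.499, 0.503]
ft_force: [0.2, 0.6, -0.6]
grip_width: 0.0869
[ 0.4795 -0.3403  0.2724] 0.22456912780239033
big_roll_center [249. 253.] 0.73 [ 0.3826 -0.4527]
big_roll_center [178. 210.] 0.71 [ 0.2914 -0.3908]
big_roll_center [253.  31.] 0.69 [ 0.4016 -0.176 ]
big_roll_center cut [251.  34.  60.  68.] 0.96
big_roll_center cut [258. 244.  38.  38.] 0.96
big_roll_center cut [178. 212.  62.  59.] 0.81
small_roll_center [242. 174.] 0.71 [ 0.3789 -0.3431]
small_roll_center cut [241. 176.  37.  39.] 0.65
mat_middle [370. 137.] 0.58 [ 0.5457 -0.298 ]
mat_middle cut [377. 127. 152. 240.] 0.91
```

View pics/w1.png

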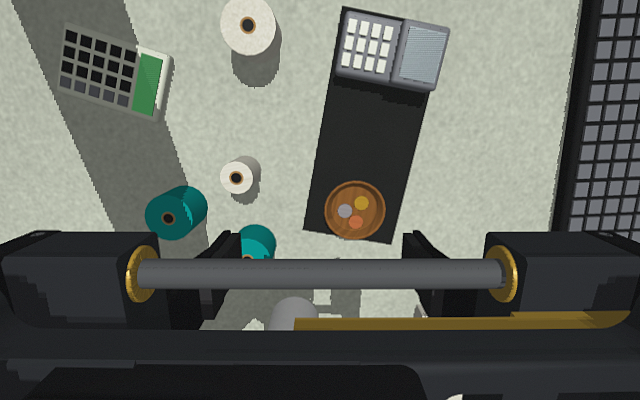

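Wrist view: big roll's core hole is at (247,25), small roll's at (236,178), dish at (355,210), reader at (391,48). The mat's side edges are clear between rows 110 and 175.

```bash
cat > roll.py <<'E'
from h import *
def topface(p,im,px,z,rad,half=45):
    # bright white/blob round px -> centre by fitting circle of the core hole (dark pixels nearest px)
    x,y=map(int,px);g=cv2.cvtColor(im,cv2.COLOR_RGB2GRAY).astype(float)
    y0,x0=max(y-9,0),x-9;s=g[y0:y+10,x0:x+10];w=np.clip(np.percentile(s,90)*.75-s,0,None)
    yy,xx=np.mgrid[y0:y0+s.shape[0],x0:x0+s.shape[1]]
    return np.array([(xx*w).sum()/w.sum(),(yy*w).sum()/w.sum()])
E
python3 - <<'E'
from roll import *
p=imaging.camera_params("wrist");im=cv2.imread("pics/w1.png")[:,:,::-1]
for n,px in(("big",(247,25)),("small",(236,178))):
    c=topface(p,im,px,.057,.03);print(n,c,at(p,c,.057)[0])
g=cv2.cvtColor(im,cv2.COLOR_RGB2GRAY)
L=[];Rr=[]
for r in range(105,172,3):
    # darkest run in columns 290..450
    row=g[r,295:450].astype(int);d=np.where(row<60)[0]
    L.append((295+d[0]-.5,r));Rr.append((295+d[-1]+.5,r))
ds=[]
for e in(L,Rr):
    X=at(p,e,.003)[:,:2];m=np.median(X,0);l=cv2.fitLine(X.astype(np.float32),cv2.DIST_HUBER,0,1e-4,1e-4).ravel();ds.append(l);print("edge",l,np.degrees(np.arctan2(l[1],l[0])), np.abs((X-l[2:])@[-l[1],l[0]]).max())
n=np.array([-ds[0][1],ds[0][0]]);print("width",(ds[1][2:]-ds[0][2:])@n)
hsv=cv2.cvtColor(im,cv2.COLOR_RGB2HSV);m=((hsv[...,0]<18)&(hsv[...,1]>110)).astype(np.uint8);m[:,:300]=0;m[:,420:]=0;m[:160]=0;m[246:]=0
c=max(cv2.findContours(m,0,cv2.CHAIN_APPROX_NONE)[0],key=len)
X=at(p,c[:,0],.022)[:,:2];(cc,r)=cv2.minEnclosingCircle((X*1000).astype(np.float32).reshape(-1,1,2));print("dish",cc,r)
# reader top corners by hand
print("reader",at(p,[(344,8),(450,26),(430,91),(334,75)],.043)[:,:2])
print("mat bottom corners",at(p,[(303,229),(391,243)],.003)[:,:2])
E
```

```text
big [247.4099  24.747 ] [ 0.4013 -0.1698  0.057 ]
small [235.771  177.4656] [ 0.3801 -0.3356  0.057 ]
edge [ 0.1702  0.9854  0.478  -0.2916] 80.20152 0.0007320804268920853
edge [ 0.1747  0.9846  0.6089 -0.2907] 79.93881 0.0006712543993447925
width -0.12890537
dish (526.79150390625, -385.22515869140625) 41.6807746887207
reader [[ 0.5048 -0.1484]
 [ 0.6231 -0.1644]
 [ 0.6072 -0.2336]
 [ 0.4953 -0.2177]]
mat bottom corners [[ 0.4573 -0.4191]
 [ 0.584  -0.4391]]
```

```bash
python3 -m inch '[[87,[38,-19,-41],[0,0,0]],[87,[38,-19,-41],[0,0,0]],[87,[38,-19,-41],[0,0,0]],[87,[38,-19,-41],[0,0,0]],[87,[0,0,0],[0,0,0]]]'
python3 - <<'E'
from roll import *
p,im=snap("wrist","w2");c=proj(p,[.4013,-.1698,.057])[0];print(c)
c=topface(p,im,c,.057,.03);c=topface(p,im,c,.057,.03);X=at(p,c,.057)[0];print(c,X,delta(X[:2],.014),yaw())
d=imaging.cut_out("wrist","big_roll_center");print([(np.round(a["box"]),a["confidence"]) for a in d])
E
```

```text
time: 4.65
position: [0.4041, -0.1633, 0.1157]
tool_rot: [0.495, 0.503, -0.494, 0.508]
ft_force: [0.4, 0.2, 0.2]
grip_width: 0.0871
[316.2573 224.4438]
[317.2537 233.9322] [ 0.4022 -0.1772  0.057 ] [103.0064  -6.5211   9.9007] 1.1950382152288415
[(array([314., 219.,  78.,  80.]), 0.85), (array([390.,  34., 106.,  68.]), 0.28)]
```

View pics/w2.png

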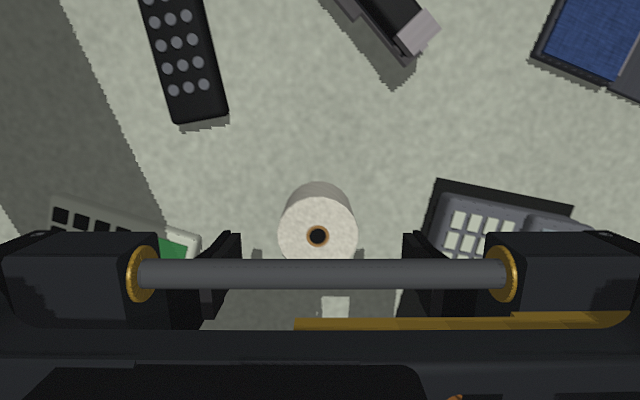

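Roll hole is seen at (317,236), between the fingers. The arm was still settling, so I measure again at rest.

```bash
python3 -m inch '[[87,[0,0,0],[0,0,0]],[87,[0,0,0],[0,0,0]]]'
python3 - <<'E'
from roll import *
for i in range(2):
    p,im=snap("wrist","w3");c=np.array([317,236.])
    for _ in range(4):c=topface(p,im,c,.057,.03)
    X=at(p,c,.057)[0];print(get_obs()["position"],c,X,delta(X[:2],.014),yaw(),np.abs(get_obs()["joint_velocities"]).max())
for c,px in(("scene",(281,186)),("side",(306,219))):
    p,im=snap(c);q=topface(p,im,px,.057,.03);print(c,proj(p,[.402,-.178,.057]),at(p,proj(p,[.402,-.178,.057]),.057))
    cv2.imwrite(f"pics/z{c}.png",cv2.resize(im[px[1]-25:px[1]+45,px[0]-35:px[0]+35,::-1],None,fx=5,fy=5,interpolation=0))
cv2.imwrite("pics/zz.png",np.hstack([cv2.imread("pics/zscene.png"),cv2.imread("pics/zside.png")]))
E
```

```text
time: 5.0
position: [0.4129, -0.1713, 0.1197]
tool_rot: [0.496, 0.496, -0.494, 0.514]
ft_force: [0.4, -0.2, 0.9]
grip_width: 0.0868
[ 0.413  -0.1715  0.1197] [303.5292 221.9152] [ 0.4016 -0.1781  0.057 ] [105.5143 -13.855    4.6185] 1.1429824290518704 0.0089436772578813
[ 0.4126 -0.1712  0.1196] [303.2697 221.5306] [ 0.4016 -0.178   0.057 ] [105.3905 -13.402    4.8762] 1.1353495419262762 0.013745197806785715
scene [[280.1859 186.0008]] [[ 0.402 -0.178  0.057]]
side [[304.658  222.5726]] [[ 0.402 -0.178  0.057]]
```

View pics/zz.png

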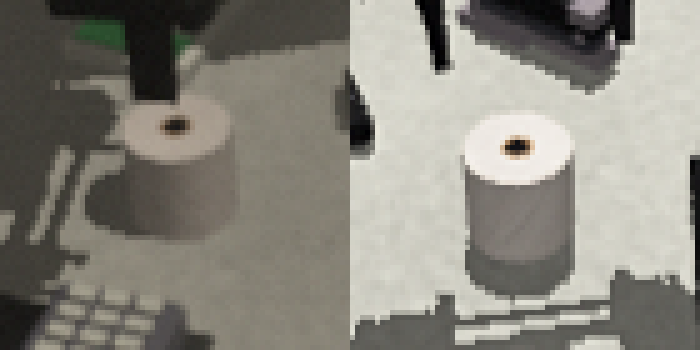

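The projected roll centre agrees with the scene view (281,186) and side view (304,223) within a pixel, so the big roll is at (0.402,-0.178).

```bash
cat >> h.py <<'E'
def go(x,y,z,yw,end=None):
    """tool-frame shift (mm) and rotvec (deg) to TCP pose with tool down, tool y at yaw yw"""
    o=get_obs();T=R.from_quat(o["tool_rot"]);a=np.radians(yw)
    yv=np.array([np.cos(a),np.sin(a),0]);xv=np.array([0,0,-1.])
    W=R.from_matrix(np.c_[xv,yv,np.cross(xv,yv)])
    print("t",round(o["time"],2),"pos",o["position"],"shift",np.round(T.inv().apply(np.array([x,y,z])-o["position"])*1e3,1),"rot",np.round(np.degrees((T.inv()*W).as_rotvec()),2),"F",np.round(o["ft_force"],1),"w",round(o["grip_width"]*1e3,1),"yaw",round(yaw(),1))
E
cat > g <<'E'
#!/bin/bash
python3 -c "from h import *; go($1)"
E
chmod +x g; ./g .402,-.178,.11,-10
```

```text
t 5.2 pos [ 0.4119 -0.1707  0.1192] shift [  9.1 -10.2   7. ] rot [11.13  0.75 -1.22] F [ 0.7  0.3 -0.2] w 86.7 yaw 1.1
```

```bash
python3 -m inch '[[87,[5,-5,4],[6,0.4,-0.6]],[87,[5,-5,4],[6,0.4,-0.6]],[87,[0,0,0],[0,0,0]]]'; ./g .402,-.178,.014,-10
```

```text
time: 5.58
position: [0.4018, -0.1794, 0.1094]
tool_rot: [0.547, 0.449, -0.546, 0.449]
ft_force: [0.2, -0.6, -0.4]
grip_width: 0.0872
t 5.58 pos [ 0.4018 -0.1794  0.1094] shift [95.4 -0.2 -1.3] rot [-1.23 -0.04 -0.06] F [ 0.2 -0.6 -0.4] w 87.2 yaw -11.2
```

```bash
python3 -m inch '[[87,[33,0,-0.5],[-1,0,0]],[87,[33,0,-0.5],[0,0,0]],[87,[25,0,0],[0,0,0]],[87,[0,0,0],[0,0,0]]]'; ./g .402,-.178,.016,-10
```

```text
time: 6.08
position: [0.4049, -0.1803, 0.0177]
tool_rot: [0.542, 0.453, -0.54, 0.458]
ft_force: [-0.6, -0.4, -0.2]
grip_width: 0.0875
t 6.08 pos [ 0.4049 -0.1803  0.0177] shift [ 1.7 -3.3 -1.8] rot [ 0.17  0.15 -0.42] F [-0.6 -0.4 -0.2] w 87.5 yaw -9.8
```

```bash
python3 -m inch '[[87,[2,-3.5,-2],[0,0.2,-0.5]],[87,[0,0,0],[0,0,0]],[58,[0,0,0],[0,0,0]],[58,[0,0,0],[0,0,0]],[58,[0,0,0],[0,0,0]],[58,[0,0,0],[0,0,0]]]' 15; ./g .402,-.178,.016,-10
```

```text
time: 6.82
position: [0.4032, -0.1785, 0.0188]
tool_rot: [0.541, 0.455, -0.54, 0.457]
ft_force: [-0.5, -0.7, -0.9]
grip_width: 0.0601
t 6.83 pos [ 0.4032 -0.1785  0.0188] shift [ 2.8 -1.3 -0.3] rot [ 0.28  0.09 -0.18] F [-0.5 -0.7 -0.9] w 60.1 yaw -9.7
```

```bash
python3 -m inch '[[58,[-35,0,0],[0,0,0]],[58,[-38,0,0],[0,0,0]],[58,[0,38,20],[0,0,0]],[58,[0,38,20],[0,0,0]],[58,[0,38,20],[0,0,0]],[58,[0,35,18],[0,0,0]],[58,[0,0,0],[0,0,0]],[58,[0,0,0],[0,0,0]],[58,[0,0,0],[0,0,0]]]'; ./g .544,-.288,.095,-10
python3 - <<'E'
from h import *
p,im=snap("wrist","w4")
print(proj(p,[.544,-.288,.003]))
E
```

```text
time: 7.95
position: [0.5351, -0.279, 0.0904]
tool_rot: [-0.54, -0.459, 0.541, -0.453]
ft_force: [0.2, -0.3, -0.9]
grip_width: 0.0595
t 7.95 pos [ 0.5351 -0.279   0.0904] shift [-4.8 10.3  7.4] rot [ 0.29 -0.25  0.45] F [ 0.2 -0.3 -0.9] w 59.5 yaw -9.7
[[334.4301 214.9621]]
```

View pics/w4.png

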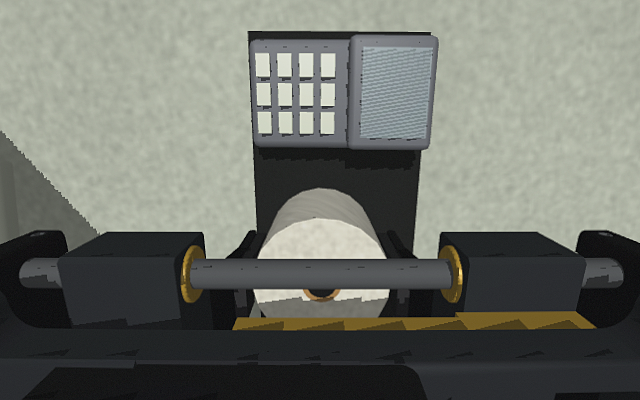

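Wrist: roll held, core hole at (322,292); reader corners (250,40), (438,38), (430,150), (254,148); mat far edge at row 31.

```bash
python3 - <<'E'
from h import *
p=imaging.camera_params("wrist");im=cv2.imread("pics/w4.png")
a=at(p,[(250,40),(438,38),(430,150),(254,148)],.043)[:,:2];print(a,a.mean(0)-.1*np.array([.1725,.985]))
g=cv2.cvtColor(im,cv2.COLOR_BGR2GRAY)
l=[(200+np.where(g[r,200:300]<60)[0][0]-.5,r) for r in range(155,225,4)];q=[(380+np.where(g[r,380:450]<60)[0][-1]+.5,r) for r in range(155,225,4)]
for e in(l,q):
    X=at(p,e,.003)[:,:2];f=cv2.fitLine(X.astype(np.float32),cv2.DIST_HUBER,0,1e-4,1e-4).ravel();print(f,np.degrees(np.arctan2(f[1],f[0])))
print(at(p,[(249,31.5),(431,32)],.003)[:,:2], "hole",at(p,(322,292),.041+.090))
# scene: dish and reader check
for c in("scene","side"):
    p,im=snap(c,c+"1");print(c,proj(p,[[.527,-.386,.019],[.5613,-.1895,.043],[.544,-.288,.003]]))
E
```

```text
[[ 0.5117 -0.1578]
 [ 0.6236 -0.176 ]
 [ 0.6128 -0.2421]
 [ 0.4999 -0.2216]] [ 0.5448 -0.2979]
[ 0.1748  0.9846  0.4841 -0.2559] 79.93587
[ 0.1762  0.9844  0.6135 -0.2712] 79.85376
[[ 0.5053 -0.1422]
 [ 0.6332 -0.1647]] hole [[ 0.5354 -0.2816  0.131 ]]
scene [[192.1205 223.3223]
 [263.1748 231.0357]
 [228.3509 235.0186]]
side [[369.6949 284.0321]
 [362.6586 221.7814]
 [365.2877 258.39  ]]
```

```bash
python3 -m inch '[[58,[0,6,8],[0.3,-0.2,0.4]],[58,[0,6,8],[0,0,0]],[58,[0,0,0],[0,0,0]],[58,[0,0,0],[0,0,0]]]'; ./g .5435,-.296,.022,-10
```

```text
time: 8.6
position: [0.5449, -0.2984, 0.0909]
tool_rot: [0.542, 0.454, -0.542, 0.455]
ft_force: [1.2, -0.8, -2.2]
grip_width: 0.0599
t 8.6 pos [ 0.5449 -0.2984  0.0909] shift [68.9 -1.9 -2.1] rot [-0.05  0.   -0.04] F [ 1.2 -0.8 -2.2] w 59.9 yaw -10.0
```

```bash
python3 -m inch '[[58,[30,-1,-1],[0,0,0]],[58,[22,-1,-1],[0,0,0]],[58,[8,0,0],[0,0,0]],[58,[0,0,0],[0,0,0]],[58,[0,0,0],[0,0,0]]]'; ./g .5435,-.296,.022,-10
```

```text
time: 9.22
position: [0.5445, -0.2968, 0.0311]
tool_rot: [0.542, 0.453, -0.541, 0.456]
ft_force: [-0.9, -0.8, -1.8]
grip_width: 0.0597
t 9.22 pos [ 0.5445 -0.2968  0.0311] shift [ 9.1 -1.2 -0.6] rot [-0.03  0.08 -0.21] F [-0.9 -0.8 -1.8] w 59.7 yaw -10.0
```

```bash
python3 -m inch '[[58,[7,-1,-0.5],[0,0,-0.2]],[58,[2,0,0],[0,0,0]],[58,[1,0,0],[0,0,0]],[58,[0,0,0],[0,0,0]]]'; ./g .5435,-.296,.022,-10
```

```text
time: 9.72
position: [0.5446, -0.2968, 0.0222]
tool_rot: [-0.542, -0.453, 0.542, -0.456]
ft_force: [-0.1, 0.0, -1.3]
grip_width: 0.0594
t 9.72 pos [ 0.5446 -0.2968  0.0222] shift [ 0.2 -1.3 -0.6] rot [-0.03  0.17 -0.16] F [-0.1  0.  -1.3] w 59.4 yaw -10.0
```

```bash
python3 -m inch '[[60,[0,0,0],[0,0,0]],[75,[0,0,0],[0,0,0]],[80,[0,0,0],[0,0,0]],[80,[-40,0,0],[0,0,0]],[80,[-45,0,0],[0,0,0]],[80,[-25,-12,5],[0,0,0]],[80,[0,-50,25],[0,0,0]],[80,[0,-50,25],[0,0,0]],[80,[0,-38,19],[0,0,0]],[80,[0,0,0],[0,0,0]],[80,[0,0,0],[0,0,0]],[80,[0,0,0],[0,0,0]]]'
python3 - <<'E'
from roll import *
p,im=snap("wrist","w5");c=proj(p,[.380,-.344,.057])[0];print(c)
for _ in range(4):c=topface(p,im,c,.057,.03)
X=at(p,c,.057)[0];print(c,X);go(X[0],X[1],.10,-10)
E
```

```text
time: 11.22
position: [0.3838, -0.3467, 0.1382]
tool_rot: [-0.541, -0.45, 0.541, -0.46]
ft_force: [-0.5, -0.2, -0.1]
grip_width: 0.0803
[314.3872 204.3566]
[312.7787 203.2401] [ 0.3789 -0.3429  0.057 ]
t 11.28 pos [ 0.384  -0.3468  0.1382] shift [38.1 -6.1 -3.3] rot [ 0.14  0.58 -0.67] F [0.8 0.5 0.4] w 79.8 yaw -9.9
```

View pics/w5.png

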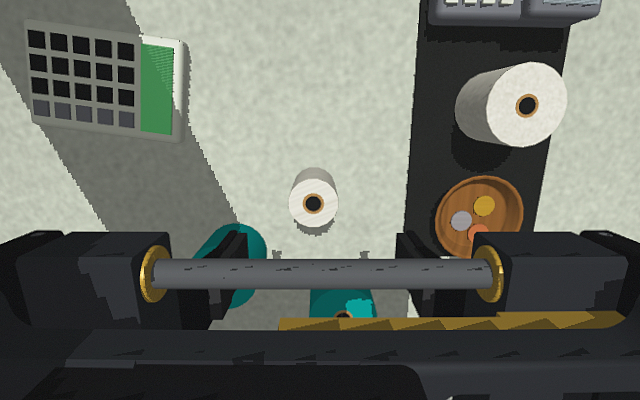

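Small roll hole at (313,203); big roll stands on the mat, hole (526,105); dish at (479,215). The turquoise roll near the left finger is out of the finger line.

```bash
python3 - <<'E'
from roll import *
p=imaging.camera_params("wrist");im=cv2.imread("pics/w5.png")[:,:,::-1]
c=np.array([526,105.])
for _ in range(4):c=topface(p,im,c,.06,.03)
print(c,at(p,c,.060))
E
python3 -m inch '[[60,[30,-6,-3],[0,0.5,-0.6]],[60,[28,0,0],[0,0,0]],[60,[0,0,0],[0,0,0]],[60,[0,0,0],[0,0,0]]]'; ./g .379,-.343,.018,-10
```

```text
[526.7169 105.3083] [[ 0.5462 -0.2962  0.06  ]]
time: 11.78
position: [0.3834, -0.3435, 0.0798]
tool_rot: [-0.54, -0.454, 0.54, -0.459]
ft_force: [-0.1, -0.4, -0.9]
grip_width: 0.0609
t 11.78 pos [ 0.3834 -0.3435  0.0798] shift [61.8 -4.7 -0. ] rot [ 0.47  0.26 -0.27] F [-0.1 -0.4 -0.9] w 60.9 yaw -9.5
```

```bash
python3 -m inch '[[60,[12,-3,0],[0.4,0.2,-0.2]],[60,[20,-1,0],[0,0,0]],[60,[20,-1,0],[0,0,0]],[60,[8,0,0],[0,0,0]],[60,[0,0,0],[0,0,0]]]'; ./g .379,-.343,.018,-10
```

```text
time: 12.4
position: [0.3804, -0.345, 0.0203]
tool_rot: [-0.541, -0.452, 0.542, -0.458]
ft_force: [0.6, -0.7, 0.4]
grip_width: 0.0599
t 12.4 pos [ 0.3804 -0.345   0.0203] shift [ 2.3 -1.7 -1.8] rot [ 0.06  0.34 -0.36] F [ 0.6 -0.7  0.4] w 59.9 yaw -9.9
```

```bash
python3 -m inch '[[60,[0,-2,-2],[0,0.3,-0.4]],[60,[0,0,0],[0,0,0]],[38,[0,0,0],[0,0,0]],[38,[0,0,0],[0,0,0]],[38,[0,0,0],[0,0,0]],[38,[0,0,0],[0,0,0]]]' 12; ./g .379,-.343,.0203,-10
```

```text
time: 13.15
position: [0.3795, -0.3437, 0.0223]
tool_rot: [-0.541, -0.454, 0.542, -0.456]
ft_force: [-0.1, 0.9, -0.6]
grip_width: 0.0399
t 13.15 pos [ 0.3795 -0.3437  0.0223] shift [ 2.  -0.6 -0.6] rot [ 0.07  0.19 -0.09] F [-0.1  0.9 -0.6] w 39.9 yaw -9.9
```

```bash
python3 -m inch '[[38,[-45,0,0],[0,0,0]],[38,[-55,0,0],[0,0,0]],[38,[0,40,0],[0,0,0]],[38,[0,40,0],[0,0,0]],[38,[0,0,0],[0,0,0]],[38,[0,0,0],[0,0,0]],[38,[0,0,0],[0,0,0]]]'
python3 - <<'E'
from roll import *
p,im=snap("wrist","w6");c=proj(p,[.546,-.2965,.060])[0];print(c)
for _ in range(4):c=topface(p,im,c,.06,.03)
print(c,at(p,c,.060))
m=imaging.cut_out("wrist","big_roll_center")
print([np.round(d["box"]) for d in m])
go(.545,-.2965,.125,-10)
E
```

```text
time: 14.02
position: [0.4576, -0.3558, 0.1239]
tool_rot: [-0.541, -0.455, 0.542, -0.453]
ft_force: [0.3, -0.3, -0.1]
grip_width: 0.0395
[433.357  111.0834]
[432.9213 110.7843] [[ 0.5457 -0.2963  0.06  ]]
[array([424., 112., 100.,  96.]), array([101., 302.,  17.,  28.]), array([284., 306.,  25.,  22.])]
t 14.12 pos [ 0.4576 -0.3558  0.1239] shift [ -1.2  75.7 -73.7] rot [-0.04 -0.05  0.16] F [-0.2 -0.3 -0.4] w 39.7 yaw -10.0
```

View pics/w6.png

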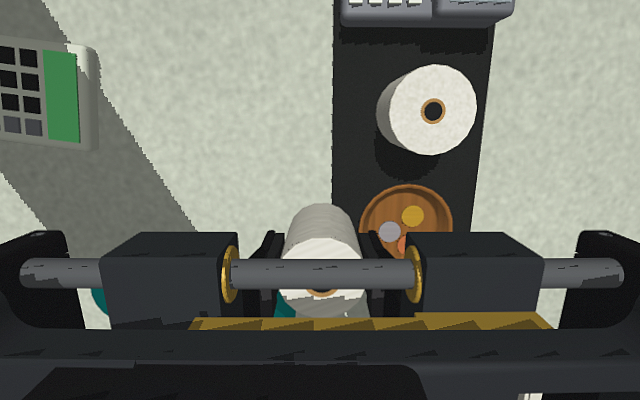

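Big roll hole (433,111), held small roll's hole near (321,289).

```bash
python3 -c "
from h import *
p=imaging.camera_params('wrist');print(at(p,(321,289),.1586))"
python3 -m inch '[[38,[0,30,-29],[0,0,0]],[38,[0,30,-29],[0,0,0]],[38,[0,13,-13],[0,0,0]],[38,[0,0,0],[0,0,0]],[38,[0,0,0],[0,0,0]]]'; ./g .5457,-.2965,.0825,-10
```

```text
[[ 0.4571 -0.3604  0.1586]]
time: 14.75
position: [0.5395, -0.2988, 0.1228]
tool_rot: [-0.542, -0.455, 0.544, -0.451]
ft_force: [-0.0, -0.2, -0.6]
grip_width: 0.0395
t 14.75 pos [ 0.5395 -0.2988  0.1228] shift [40.3  6.  -3.3] rot [-0.29 -0.09  0.43] F [-0.  -0.2 -0.6] w 39.5 yaw -10.3
```

```bash
python3 -m inch '[[38,[10,6,-4],[0,0,0.4]],[38,[14,0,0],[0,0,0]],[38,[8,0,0],[0,0,0]],[38,[0,0,0],[0,0,0]],[38,[0,0,0],[0,0,0]]]'; ./g .5457,-.296,.0825,-10
```

```text
time: 15.38
position: [0.5435, -0.2974, 0.0874]
tool_rot: [-0.544, -0.454, 0.544, -0.451]
ft_force: [-0.6, 0.3, -0.4]
grip_width: 0.0394
t 15.38 pos [ 0.5435 -0.2974  0.0874] shift [ 4.9  2.  -1.7] rot [-0.51 -0.14  0.18] F [-0.6  0.3 -0.4] w 39.4 yaw -10.5
```

```bash
python3 -m inch '[[38,[0,2.5,-2],[0.5,0,0.2]],[38,[2,0,0],[0,0,0]],[38,[0,0,0],[0,0,0]]]'; ./g .5457,-.296,.0825,-10
```

```text
time: 15.75
position: [0.547, -0.296, 0.0861]
tool_rot: [0.547, 0.449, -0.545, 0.45]
ft_force: [-0.3, -0.1, 0.2]
grip_width: 0.0397
t 15.75 pos [ 0.547  -0.296   0.0861] shift [ 3.6 -1.3  0.2] rot [-1.03 -0.09 -0.12] F [-0.3 -0.1  0.2] w 39.7 yaw -11.0
```

```bash
python3 -m inch '[[38,[2,-1.3,0],[0,0,0]],[38,[2,0,0],[0,0,0]],[38,[1,0,0],[0,0,0]],[38,[0,0,0],[0,0,0]]]'; ./g .5457,-.296,.0825,-10
```

```text
time: 16.25
position: [0.546, -0.2958, 0.0825]
tool_rot: [0.547, 0.449, -0.545, 0.45]
ft_force: [-0.1, -0.2, -1.6]
grip_width: 0.0394
t 16.25 pos [ 0.546  -0.2958  0.0825] shift [ 0.  -0.3  0.2] rot [-1.02 -0.07 -0.19] F [-0.1 -0.2 -1.6] w 39.4 yaw -11.0
```

```bash
python3 -m inch '[[45,[0,0,0],[0,0,0]],[55,[0,0,0],[0,0,0]],[60,[0,0,0],[0,0,0]],[60,[-40,0,0],[0,0,0]],[60,[-50,0,0],[0,0,0]],[60,[-30,0,0],[0,0,0]],[60,[0,-29,-47],[0,0,0]],[60,[0,-29,-47],[0,0,0]],[60,[0,-29,-47],[0,0,0]],[60,[0,-29,-47],[0,0,0]],[60,[0,-25,-40],[0,0,0]],[60,[0,0,0],[0,0,0]]]'
python3 -m inch '[[60,[0,0,0],[0,0,0]],[60,[0,0,0],[0,0,0]]]'
python3 - <<'E'
from roll import *
p,im=snap("wrist","w7")
for t,z in(("stapler_center",.021),("pad_middle",.014),("stamp_center",.039),("pocket",.004)):
    for d in imaging.tip_of("wrist",t): print(t,np.round(d["pixel"]),round(d["confidence"],2),at(p,d["pixel"],z)[0][:2])
print(imaging.camera_params("wrist")["xyz"])
q,im2=snap("scene","s2");r,im3=snap("side","d2")
a=proj(q,[.5457,-.296,.06])[0].astype(int);b=proj(r,[.5457,-.296,.06])[0].astype(int);print(a,b)
f=lambda i,c:cv2.resize(i[c[1]-40:c[1]+40,c[0]-40:c[0]+40,::-1],None,fx=5,fy=5,interpolation=cv2.INTER_LINEAR)
cv2.imwrite("pics/zz2.png",np.hstack([f(im2,a),f(im3,b)]))
go(.443,-.01,.2,-11)
E
```

```text
time: 17.75
position: [0.4486, -0.0399, 0.2049]
tool_rot: [0.548, 0.447, -0.545, 0.45]
ft_force: [0.3, -1.0, 0.2]
grip_width: 0.0598
time: 18.0
position: [0.4503, -0.0413, 0.2053]
tool_rot: [0.548, 0.446, -0.544, 0.451]
ft_force: [-0.2, 0.0, 0.1]
grip_width: 0.0598
stapler_center [306. 153.] 0.58 [ 0.442 -0.007]
pad_middle [465. 119.] 0.87 [ 0.6168 -0.0055]
[0.4627 0.028  0.369 ]
[220 218] [368 244]
t 18.35 pos [ 0.4496 -0.0408  0.2051] shift [  5.  -12.5 -28.9] rot [-0.21 -0.03 -0.45] F [-0.2 -0.   0.8] w 60.3 yaw -11.2
```

View pics/zz2.png

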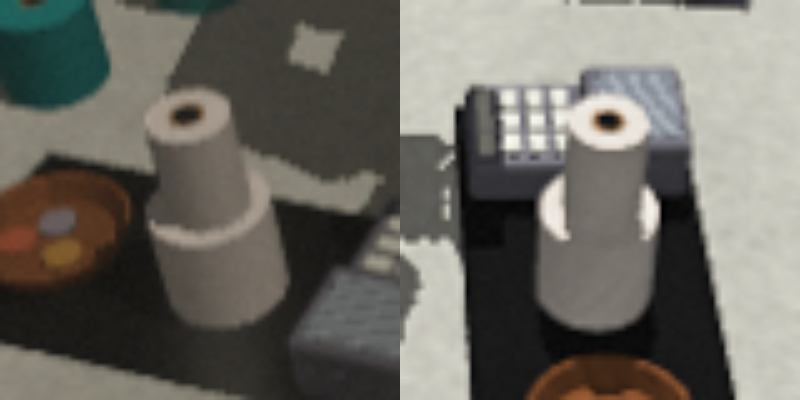

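View pics/w7.png

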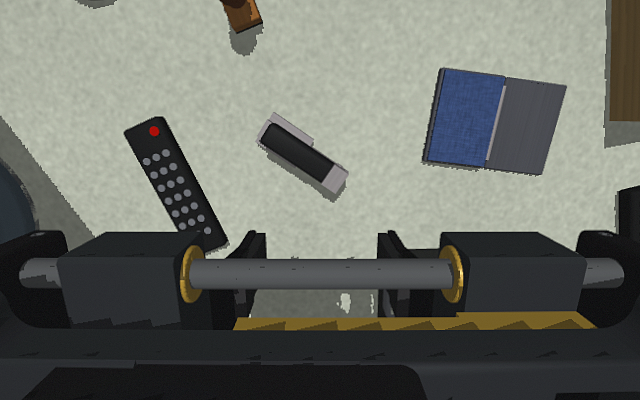

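Scene crop: the small roll stands on the large one, hole at (217,201) full-frame; side hole at (370,228). Wrist view: the stapler's steel cap (hinge) is at the lower right (340,180) and the wide foot half (jaw) at the upper left (280,130).

```bash
cat > fit.py <<'E'
from h import *
from scipy.optimize import minimize
def boxes(kind):
    B=lambda x0,x1,y0,y1,z0,z1:np.array([[x,y,z] for x in(x0,x1) for y in(y0,y1) for z in(z0,z1)])
    if kind=="stapler": return [B(0,.0525,-.019,.019,0,.01),B(-.0525,0,-.011,.011,0,.01),B(-.047,.047,-.012,.012,.02,.042),B(-.047,.047,-.01,.01,.01,.02)]
    if kind=="stamp": return [B(-.015,.015,-.025,.025,0,.018)]
def sil(p,kind,x,y,a,shape=(400,640),z0=0,s=4):
    m=np.zeros((shape[0],shape[1]),np.uint8)
    for b in boxes(kind):
        q=R.from_euler("z",a).apply(b)+[x,y,z0]
        cv2.fillConvexPoly(m,np.round(cv2.convexHull(proj(p,q).astype(np.float32))*16).astype(np.int32),1,shift=4)
    return m
def fit(p,kind,mask,x,y,a,z0=0):
    big=cv2.GaussianBlur(mask.astype(np.float32),(0,0),1)
    f=lambda v:((cv2.GaussianBlur(sil(p,kind,v[0]/1e3,v[1]/1e3,np.radians(v[2]),z0=z0).astype(np.float32),(0,0),1)-big)**2).sum()
    v0=np.array([x*1e3,y*1e3,np.degrees(a)])
    r=minimize(f,v0,method="Nelder-Mead",options=dict(initial_simplex=[v0,v0+[8,0,0],v0+[0,8,0],v0+[0,0,10]],xatol=.1,fatol=1))
    return r.x,r.fun/mask.sum()
E
python3 - <<'E'
from fit import *
for c,px in(("scene",(217.4,200.6)),("side",(369.8,228))): print("small",at(imaging.camera_params(c),px,.117)[0])
p,im=snap("wrist","w8")
a=at(p,[(335,182),(275,135)],.03);d=a[1]-a[0];a0=np.arctan2(d[1],d[0]);print(np.degrees(a0))
ms=imaging.cut_out("wrist","stapler_center");print([(m["box"],m["confidence"]) for m in ms])
mask=ms[0]["pixels"].copy();mask[232:]=0
for t in(0,np.pi): print(fit(p,"stapler",mask,.442,-.007,a0+t))
for c in("scene","side"):
    q,_=snap(c);ms=imaging.cut_out(c,"stapler_center")
    if ms: print(c,fit(q,"stapler",ms[0]["pixels"],.442,-.007,a0))
v,_=fit(p,"stapler",mask,.442,-.007,a0)
cn,_=cv2.findContours(sil(p,"stapler",v[0]/1e3,v[1]/1e3,np.radians(v[2])),0,2);o=im[:,:,::-1].copy();cv2.drawContours(o,cn,-1,(0,0,255),1);cv2.imwrite("pics/ov.png",cv2.resize(o[90:230,230:380],None,fx=4,fy=4))
E
```

```text
small [ 0.5455 -0.2929  0.117 ]
small [ 0.546  -0.2972  0.117 ]
130.37292464287034
[([305.4, 150.8, 90.4, 79.2], 0.72)]
(array([439.2407,  -8.5151, 134.7498]), np.float64(0.019328506395500347))
(array([439.3119,  -7.1612, 310.7319]), np.float64(0.2080432290083174))
scene (array([440.7297,  -7.1643, 133.3001]), np.float64(0.02158828141692974))
side (array([438.4533, -12.22  , 131.8764]), np.float64(0.06422919452055852))
```

View pics/ov.png

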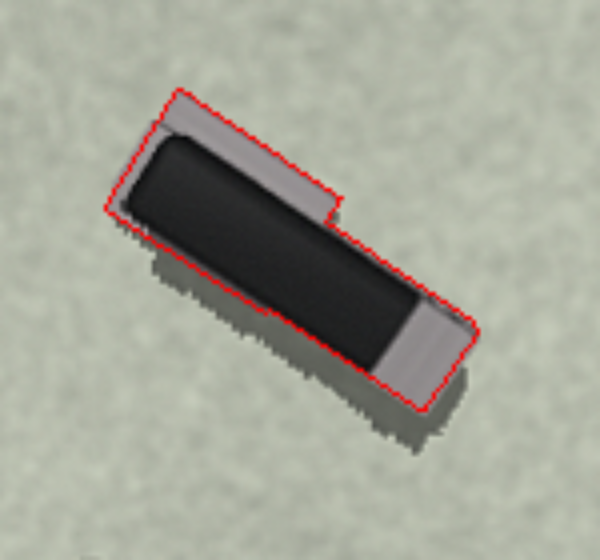

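Overlay: the fit matches the stapler outline. It lies at (0.439,-0.0085) with the jaw end at yaw 134.7°.

```bash
python3 - <<'E'
from h import *
o=get_obs();print(o["q"],yaw(),o["time"])
for c in("scene","side"):
    p,im=snap(c);X=None
    hsv=cv2.cvtColor(im,cv2.COLOR_RGB2HSV);m=((hsv[...,0]>10)&(hsv[...,0]<25)&(hsv[...,1]>90)).astype(np.uint8)
    u=proj(p,[.60,.29,.016])[0].astype(int);k=np.zeros_like(m);cv2.circle(k,tuple(int(v) for v in u),55,1,-1);m*=k
    n,l,s,_=cv2.connectedComponentsWithStats(m);i=1+s[1:,4].argmax();print(c,u,s[i])
    cn=max(cv2.findContours((l==i).astype(np.uint8),0,cv2.CHAIN_APPROX_NONE)[0],key=len)
    X=(at(p,cv2.convexHull(cn)[:,0],.014)[:,:2]*1e3).astype(np.float32)
    r=cv2.minAreaRect(X);print(r,cv2.boxPoints(r).tolist())
go(.439,-.0085,.09,44.7)
E
```

```text
[-0.3391  0.3188  1.8778  0.0019  0.9372 -0.1454] -11.163665674820846 18.65
scene [470 265] [ 433  236   86   69 2597]
((601.7705688476562, 296.16607666015625), (176.8360595703125, 126.89994812011719), 16.44559669494629) [[499.0068054199219, 331.98870849609375], [534.9328002929688, 210.28033447265625], [704.5343017578125, 260.34344482421875], [668.6083374023438, 382.05181884765625]]
side [338 144] [312 134  53  26 633]
((595.584228515625, 287.3125915527344), (177.3502197265625, 133.3916473388672), 17.313983917236328) [[491.0779724121094, 324.59588623046875], [530.7763061523438, 197.24847412109375], [700.0904541015625, 250.029296875], [660.3921508789062, 377.376708984375]]
t 18.75 pos [ 0.4495 -0.0403  0.2052] shift [115.1 -17.4 -29.1] rot [-55.86   0.2   -0.43] F [ 0.   0.3 -0.1] w 60.0 yaw -11.2
```

```bash
python3 -m inch '[[50,[15,-3,-5],[-9.3,0,0]],[50,[15,-3,-5],[-9.3,0,0]],[50,[15,0,0],[-9.3,0,0]],[50,[15,0,0],[-9.3,0,0]],[50,[15,0,0],[-9.3,0,0]],[50,[10,0,0],[-9.3,0,0]],[50,[0,0,0],[0,0,0]],[50,[0,0,0],[0,0,0]]]'; ./g .4392,-.0085,.09,44.7
```

```text
time: 19.75
position: [0.4472, -0.0297, 0.1188]
tool_rot: [0.264, 0.652, -0.262, 0.66]
ft_force: [-0.1, 0.7, 0.8]
grip_width: 0.0499
t 19.75 pos [ 0.4472 -0.0297  0.1188] shift [ 28.6   9.6 -20.7] rot [ 1.59  0.57 -0.38] F [-0.1  0.7  0.8] w 49.9 yaw 46.3
```

```bash
python3 -m inch '[[50,[15,5,-11],[1.5,0.5,-0.4]],[50,[14,5,-10],[0,0,0]],[50,[0,0,0],[0,0,0]],[50,[0,0,0],[0,0,0]]]'
python3 - <<'E'
from fit import *
p,im=snap("wrist","w9")
ms=imaging.cut_out("wrist","stapler_center")
for m in ms[:1]:
    k=m["pixels"].copy();print(m["box"],fit(p,"stapler",k,.439,-.0085,np.radians(134.7)))
go(.4392,-.0085,.017,44.7)
E
```

```text
time: 20.25
position: [0.4421, -0.0084, 0.0915]
tool_rot: [0.274, 0.649, -0.274, 0.655]
ft_force: [0.2, 0.5, -0.2]
grip_width: 0.0503
[318.4, 197.1, 49.0, 121.8] (array([439.3348,  -8.2063, 134.3979]), np.float64(0.13730697646769183))
t 20.35 pos [ 0.442  -0.0085  0.0915] shift [74.5 -2.2 -2.5] rot [-0.33  0.42 -0.16] F [-0.   0.3  0.3] w 49.7 yaw 44.4
```

```bash
python3 -m inch '[[50,[28,-2,-2],[0,0.4,0]],[50,[28,0,0],[0,0,0]],[50,[12,0,0],[0,0,0]],[50,[0,0,0],[0,0,0]],[50,[0,0,0],[0,0,0]]]'; ./g .4392,-.0084,.018,44.6
```

```text
time: 20.98
position: [0.4437, -0.0107, 0.0248]
tool_rot: [0.276, 0.648, -0.274, 0.655]
ft_force: [-0.2, 0.4, 0.4]
grip_width: 0.0502
t 20.98 pos [ 0.4437 -0.0107  0.0248] shift [ 6.8 -1.6 -4.8] rot [-0.38  0.47 -0.42] F [-0.2  0.4  0.4] w 50.2 yaw 44.2
```

```bash
python3 -m inch '[[50,[4,-1.6,-5],[-0.4,0.5,-0.4]],[50,[4,0,0],[0,0,0]],[50,[0,0,0],[0,0,0]],[50,[0,0,0],[0,0,0]]]'; ./g .4392,-.0084,.018,44.6
```

```text
time: 21.48
position: [0.4398, -0.0082, 0.0178]
tool_rot: [0.273, 0.652, -0.272, 0.653]
ft_force: [0.2, -0.2, 0.1]
grip_width: 0.05
t 21.48 pos [ 0.4398 -0.0082  0.0178] shift [-0.2 -0.6 -0.2] rot [ 0.07  0.11 -0.09] F [ 0.2 -0.2  0.1] w 50.0 yaw 44.7
```

```bash
python3 -m inch '[[20,[0,0,0],[0,0,0]],[20,[0,0,0],[0,0,0]],[20,[0,0,0],[0,0,0]],[20,[0,0,0],[0,0,0]],[20,[-30,0,0],[0,0,0]],[20,[-40,0,0],[0,0,0]],[20,[-40,0,0],[0,0,0]],[20,[0,0,0],[0,0,0]]]' 30; ./g .4392,-.0084,.13,44.7; python3 -m inch '[[20,[-15,55,-7],[-10.3,0,0]],[20,[-15,55,3],[-10.3,0,0]],[20,[-15,54,12],[-10.3,0,0]],[20,[-10,51,22],[-10.3,0,0]],[20,[0,46,31],[-10.3,0,0]],[20,[0,40,38],[-10.3,0,0]],[20,[0,28,40],[0,0,0]],[20,[0,0,0],[0,0,0]],[20,[0,0,0],[0,0,0]],[20,[0,0,0],[0,0,0]]]'; ./g .604,.275,.1,106.5
```

```text
time: 22.48
position: [0.4386, -0.008, 0.1294]
tool_rot: [0.273, 0.653, -0.273, 0.652]
ft_force: [-1.1, 0.3, -2.0]
grip_width: 0.0238
t 22.48 pos [ 0.4386 -0.008   0.1294] shift [-0.6  0.2  0.7] rot [-0.06 -0.09  0.02] F [-1.1  0.3 -2. ] w 23.8 yaw 44.6
time: 23.72
position: [0.6639, 0.3018, 0.1597]
tool_rot: [-0.112, 0.711, 0.112, 0.685]
ft_force: [-0.0, -0.2, -2.0]
grip_width: 0.024
t 23.73 pos [0.6639 0.3018 0.1597] shift [ 61.9  -7.  -63.1] rot [ 1.76 -2.04 -0.32] F [-0.  -0.2 -2. ] w 24.0 yaw 108.3
```

```bash
python3 - <<'E'
from h import *
p,im=snap("wrist","w10");print(proj(p,[.604,.275,.004]))
print([(d["pixel"],d["confidence"],at(p,d["pixel"],.004)[0]) for d in imaging.tip_of("wrist","pocket")])
E
```

```text
[[313.0419 126.3687]]
[([320.8, 128.3], 0.96, array([0.6034, 0.2828, 0.004 ]))]
```

View pics/w10.png

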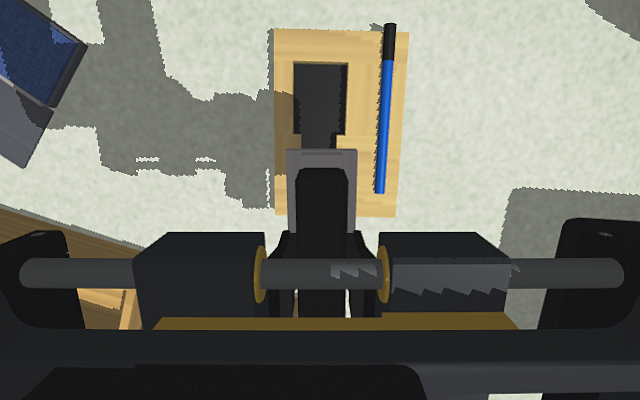

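Wrist: tray corners are near (273,29), (409,33), (396,216), (275,215). The wide half of the cut-out spans columns 293-348 and rows 63-134, pen on the right. The held stapler's jaw end points up towards the wide end, as it should.

```bash
cat > tray.py <<'E'
from h import *
def tray(p,im,dbg=True):
    hsv=cv2.cvtColor(im,cv2.COLOR_RGB2HSV);m=((hsv[...,0]>10)&(hsv[...,0]<26)&(hsv[...,1]>70)).astype(np.uint8)
    m[:10]=0;m[225:]=0;m[:,:262]=0;m[:,420:]=0
    m=cv2.morphologyEx(m,cv2.MORPH_OPEN,np.ones((3,3)))
    n,l,s,_=cv2.connectedComponentsWithStats(m);print(s[1:])
    pts=np.vstack([c[:,0] for c in cv2.findContours(m,0,cv2.CHAIN_APPROX_NONE)[0] if len(c)>30])
    h=cv2.convexHull(pts)[:,0];X=(at(p,h,.016)[:,:2]*1e3).astype(np.float32)
    r=cv2.minAreaRect(X);print(h.tolist());return r
E
python3 - <<'E'
from tray import *
p=imaging.camera_params("wrist");im=cv2.imread("pics/w10.png")[:,:,::-1]
r=tray(p,im);print(r)
# tray edges row/col transitions for pocket (dark)
g=cv2.cvtColor(im,cv2.COLOR_RGB2GRAY)
for z in(.016,.004): print(z,at(p,[(293,64),(348,63),(347,134),(293,134),(320,63)],z)[:,:2]*1e3)
E
```

```text
[[  274    28   135   190 13103]]
[[277, 28], [348, 30], [381, 31], [408, 32], [408, 43], [407, 57], [403, 111], [398, 177], [395, 216], [394, 217], [387, 217], [275, 214], [274, 185], [274, 28]]
((598.7280883789062, 297.7655334472656), (171.10812377929688, 120.88119506835938), 16.819578170776367)
0.016 [[557.5618 240.9288]
 [541.144  287.9136]
 [601.0053 307.7651]
 [616.9518 259.2637]
 [549.1084 263.8584]]
0.004 [[555.7629 239.3864]
 [538.7107 288.1868]
 [600.8851 308.8054]
 [617.4479 258.4298]
 [546.9829 263.202 ]]
```

```bash
python3 -c "
from h import *
p=imaging.camera_params('wrist');o=get_obs();T=R.from_quat(o['tool_rot'])
for px in((321,150),): print(T.inv().apply(at(p,px,o['position'][2]-.0078)[0]-o['position'])*1e3)
go(.6042,.2812,.08,107)"
python3 -m inch '[[20,[0,-1,-30],[0.6,-1,-0.1]],[20,[12,-1,-30],[0.6,-1,-0.1]],[20,[30,0,-2],[0,0,0]],[20,[30,0,0],[0,0,0]],[20,[0,0,0],[0,0,0]],[20,[0,0,0],[0,0,0]]]';./g .6042,.2812,.06,107
```

```text
[  9.6046   0.1094 -51.7922]
t 23.82 pos [0.6642 0.3016 0.1604] shift [ 82.5  -1.1 -60.5] rot [ 1.24 -1.99 -0.33] F [ 0.5 -0.  -2.7] w 24.2 yaw 108.2
time: 24.58
position: [0.6058, 0.2759, 0.0941]
tool_rot: [-0.101, 0.697, 0.103, 0.703]
ft_force: [0.1, -0.1, -1.8]
grip_width: 0.0234
t 24.57 pos [0.6058 0.2759 0.0941] shift [34.1  5.5 -0.3] rot [-0.36  0.52 -0.08] F [ 0.1 -0.1 -1.8] w 23.4 yaw 106.6
```

```bash
python3 -m inch '[[20,[15,5,0],[-0.4,0.5,0]],[20,[15,0,0],[0,0,0]],[20,[10,0,0],[0,0,0]],[20,[0,0,0],[0,0,0]],[20,[0,0,0],[0,0,0]]]';./g .6042,.2812,.022,107
```

```text
time: 25.2
position: [0.6063, 0.2816, 0.0536]
tool_rot: [-0.104, 0.698, 0.106, 0.701]
ft_force: [0.1, -0.2, -1.7]
grip_width: 0.0239
t 25.2 pos [0.6063 0.2816 0.0536] shift [31.6  0.2 -2.3] rot [ 0.07  0.23 -0.07] F [ 0.1 -0.2 -1.7] w 23.9 yaw 107.1
```

```bash
python3 -m inch '[[20,[10,0,-2],[0,0.2,0]],[20,[10,0,-1],[0,0,0]],[20,[6,0,0],[0,0,0]],[20,[0,0,0],[0,0,0]]]';./g .6042,.2812,.022,107
```

```text
time: 25.7
position: [0.6034, 0.2807, 0.0261]
tool_rot: [-0.104, 0.699, 0.105, 0.699]
ft_force: [-0.1, 0.1, -1.4]
grip_width: 0.0235
t 25.7 pos [0.6034 0.2807 0.0261] shift [4.1 0.2 0.9] rot [ 0.06  0.04 -0.07] F [-0.1  0.1 -1.4] w 23.5 yaw 107.1
```

```bash
python3 -m inch '[[20,[2.5,0,0.5],[0,0,0]],[20,[2,0,0],[0,0,0]],[20,[1,0,0],[0,0,0]],[20,[0,0,0],[0,0,0]]]';./g .6042,.2812,.022,107
```

```text
time: 26.2
position: [0.6047, 0.2811, 0.0223]
tool_rot: [-0.104, 0.698, 0.105, 0.7]
ft_force: [0.2, 0.8, -1.9]
grip_width: 0.0235
t 26.2 pos [0.6047 0.2811 0.0223] shift [ 0.3  0.2 -0.4] rot [ 0.07  0.15 -0.06] F [ 0.2  0.8 -1.9] w 23.5 yaw 107.1
```

```bash
python3 -m inch '[[30,[0,0,0],[0,0,0]],[44,[0,0,0],[0,0,0]],[44,[0,0,0],[0,0,0]],[44,[-30,0,0],[0,0,0]],[44,[-50,0,0],[0,0,0]],[44,[-50,0,30],[0,0,0]],[44,[0,0,40],[0,0,0]],[44,[0,0,0],[0,0,0]],[44,[0,0,0],[0,0,0]],[44,[0,0,0],[0,0,0]]]'
python3 - <<'E'
from fit import *
go(.6,.28,.15,107)
p,im=snap("wrist","w11")
ms=imaging.cut_out("wrist","stapler_center");print([(m["box"],m["confidence"]) for m in ms])
if ms:
    v,e=fit(p,"stapler",ms[0]["pixels"],.604,.281,np.radians(197),z0=.004);print(v,e)
for c in("scene","side"):
    q,i2=snap(c,c+"3");ms=imaging.cut_out(c,"stapler_center")
    print(c,proj(q,[.604,.281,.025]),[(m["box"],round(m["confidence"],2)) for m in ms])
    for t,z in(("stamp_center",.039),("pad_middle",.014)):
        for d in imaging.tip_of(c,t)[:1]: print(t,np.round(d["pixel"]),d["confidence"],at(q,d["pixel"],z)[0])
E
```

```text
time: 27.45
position: [0.6704, 0.3013, 0.1548]
tool_rot: [-0.105, 0.7, 0.105, 0.699]
ft_force: [-0.6, -0.3, -0.6]
grip_width: 0.0441
t 27.45 pos [0.6704 0.3013 0.1548] shift [  4.9   0.3 -73.6] rot [ 0.07 -0.06 -0.07] F [-0.6 -0.3 -0.6] w 44.1 yaw 107.1
[([322.6, 114.1, 43.3, 125.0], 0.81)]
[605.4781 281.6103 197.2241] 0.02339988298979653
scene [[467.2337 263.6359]] [([469.9, 265.2, 41.4, 47.3], 0.67)]
stamp_center [400. 198.] 0.57 [0.4007 0.1423 0.039 ]
pad_middle [336. 264.] 0.6 [ 0.622  -0.0106  0.014 ]
side [[340.565  143.7233]] [([341.1, 146.1, 26.7, 22.6], 0.52)]
stamp_center [365. 261.] 0.72 [ 0.5303 -0.3309  0.039 ]
pad_middle [366. 193.] 0.62 [ 0.618  -0.0238  0.014 ]
```

View pics/w11.png

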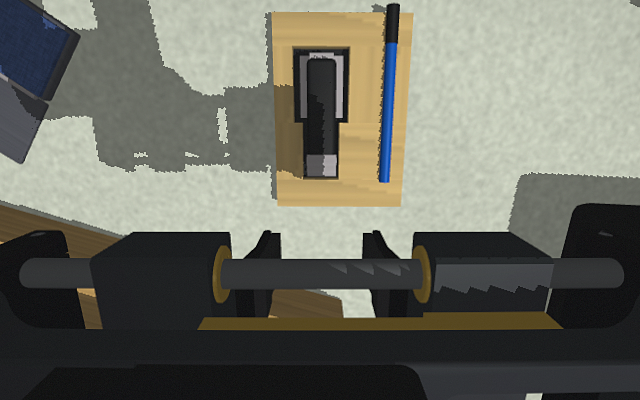

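Wrist: the stapler is seated in the cut-out with its jaw at the wide end, fitted at (605,282) mm and yaw 197.2° against pocket (604,281) and 197°.

```bash
python3 -m inch '[[60,[-9,-13,-48],[0,0,0]],[60,[-9,-13,-48],[0,0,0]],[60,[-9,-13,-48],[0,0,0]],[60,[-9,-13,-48],[0,0,0]],[60,[-5,-12,-44],[0,0,0]],[60,[0,0,0],[0,0,0]],[60,[0,0,0],[0,0,0]],[60,[0,0,0],[0,0,0]]]'
python3 - <<'E'
from fit import *
go(.402,.15,.13,107)
p,im=snap("wrist","w12")
ms=imaging.cut_out("wrist","stamp_center");print([(m["box"],m["confidence"]) for m in ms])
import fit as F
def bx(kind):
    B=boxes0("stamp");t=np.linspace(0,2*np.pi,24,endpoint=False);c=lambda r,a,b:np.array([[r*np.cos(q),r*np.sin(q),z] for q in t for z in(a,b)])
    return B+[c(.010,.018,.036),c(.014,.036,.066),c(.011,.066,.078)]
boxes0=F.boxes
F.boxes=bx
k=ms[0]["pixels"]
for a in(10,40,-30): 
    v,e=fit(p,"stamp",k,.402,.15,np.radians(a));print(v,e)
best=min((fit(p,"stamp",k,.402,.15,np.radians(a)) for a in(10,40,-30)),key=lambda t:t[1])[0]
cn,_=cv2.findContours(sil(p,"stamp",best[0]/1e3,best[1]/1e3,np.radians(best[2])),0,2);o=im[:,:,::-1].copy();cv2.drawContours(o,cn,-1,(0,0,255),1);cv2.imwrite("pics/ov2.png",o)
E
```

```text
time: 28.95
position: [0.4613, 0.1681, 0.1968]
tool_rot: [-0.105, 0.697, 0.106, 0.702]
ft_force: [-0.2, 0.9, -0.3]
grip_width: 0.0601
t 28.95 pos [0.4613 0.1681 0.1968] shift [ 66.4   0.1 -62.5] rot [ 0.1   0.41 -0.01] F [-0.2  0.9 -0.3] w 60.1 yaw 107.1
[([324.4, 127.5, 49.5, 35.4], 0.65)]
[406.1664 153.6505   8.7163] 0.009378510604765546
[406.1423 153.6331   8.4788] 0.009709072564404264
[406.2149 153.7834   8.9325] 0.00926788309444198
```

View pics/ov2.png

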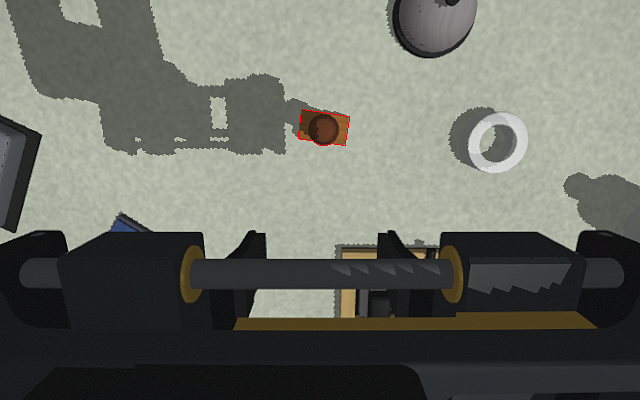

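Overlay matches: stamp at (324,127) px, i.e. (0.4062,0.1537), yaw 8.7°.

```bash
python3 -m inch '[[60,[10,0,-28],[0,0.4,0]],[60,[30,0,-28],[0,0,0]],[60,[30,0,0],[0,0,0]],[60,[0,0,0],[0,0,0]],[60,[0,0,0],[0,0,0]]]';./g .4062,.1537,.105,107
```

```text
time: 29.68
position: [0.4123, 0.153, 0.1253]
tool_rot: [-0.106, 0.697, 0.106, 0.701]
ft_force: [-0.3, 0.7, 0.1]
grip_width: 0.0602
t 29.68 pos [0.4123 0.153  0.1253] shift [20.2  2.5 -5.7] rot [0.23 0.32 0.05] F [-0.3  0.7  0.1] w 60.2 yaw 107.2
```

```bash
python3 -m inch '[[60,[18,2.5,-6],[0,0.4,0]],[60,[25,0,0],[0,0,0]],[60,[25,0,-1],[0,0,0]],[60,[15,0,-1],[0,0,0]],[60,[0,0,0],[0,0,0]],[60,[0,0,0],[0,0,0]]]';./g .4062,.1537,.033,107
```

```text
time: 30.42
position: [0.4151, 0.1549, 0.0461]
tool_rot: [-0.107, 0.692, 0.106, 0.706]
ft_force: [-0.3, 0.2, 0.2]
grip_width: 0.0599
t 30.43 pos [0.4151 0.1549 0.0461] shift [12.9  1.5 -9.1] rot [0.33 1.05 0.27] F [-0.3  0.2  0.2] w 59.9 yaw 107.3
```

```bash
python3 -m inch '[[60,[3,1.5,-9],[0.3,1,0.3]],[60,[7,0,-1],[0,0,0]],[60,[3,0,-1],[0,0,0]],[60,[0,0,0],[0,0,0]],[60,[0,0,0],[0,0,0]]]';./g .4062,.1537,.033,107
```

```text
time: 31.05
position: [0.4048, 0.1532, 0.0337]
tool_rot: [-0.104, 0.698, 0.105, 0.7]
ft_force: [0.6, -0.1, -1.1]
grip_width: 0.0593
t 31.05 pos [0.4048 0.1532 0.0337] shift [0.7 0.1 1.5] rot [ 0.01  0.19 -0.01] F [ 0.6 -0.1 -1.1] w 59.3 yaw 107.0
```

```bash
python3 -m inch '[[26,[0,0,1],[0,0,0]],[26,[0,0,0],[0,0,0]],[26,[0,0,0],[0,0,0]],[26,[0,0,0],[0,0,0]],[26,[0,0,0],[0,0,0]]]' 20; ./g .4062,.1537,.033,107;  python3 -m inch '[[26,[-35,0,0],[0,0,0]],[26,[-50,0,0],[0,0,0]],[26,[-20,-31,26],[9,0,0]],[26,[0,-27,31],[9,0,0]],[26,[0,-21,34],[9,0,0]],[26,[0,-16,37],[0,0,0]],[26,[0,-16,37],[0,0,0]],[26,[0,-16,37],[0,0,0]],[26,[0,-16,37],[0,0,0]],[26,[0,-14,33],[0,0,0]],[26,[0,0,0],[0,0,0]],[26,[0,0,0],[0,0,0]]]'; ./g .62,-.009,.13,80
python3 - <<'E'
from h import *
o=get_obs();p,im=snap("wrist","w13")
for d in imaging.tip_of("wrist","pad_middle"): print(d["pixel"],d["confidence"],at(p,d["pixel"],.014)[0])
hsv=cv2.cvtColor(im,cv2.COLOR_RGB2HSV);m=((hsv[...,0]>100)&(hsv[...,0]<125)&(hsv[...,1]>100)).astype(np.uint8);m=cv2.morphologyEx(m,cv2.MORPH_OPEN,np.ones((3,3)))
n,l,s,_=cv2.connectedComponentsWithStats(m);i=1+s[1:,4].argmax();print(s[i])
c=max(cv2.findContours((l==i).astype(np.uint8),0,cv2.CHAIN_APPROX_NONE)[0],key=len)[:,0]
r=cv2.minAreaRect((at(p,c,.014)[:,:2]*1e3).astype(np.float32));print(r)
E
```

```text
time: 31.68
position: [0.4062, 0.1535, 0.0339]
tool_rot: [-0.104, 0.698, 0.105, 0.701]
ft_force: [-0.4, -0.1, -0.0]
grip_width: 0.0272
t 31.68 pos [0.4062 0.1535 0.0339] shift [0.9 0.2 0.1] rot [0.02 0.23 0.  ] F [-0.4 -0.1 -0. ] w 27.2 yaw 107.0
time: 33.17
position: [0.6719, -0.0287, 0.1373]
tool_rot: [0.067, 0.707, -0.066, 0.701]
ft_force: [-0.1, -1.2, -0.9]
grip_width: 0.0277
t 33.17 pos [ 0.6719 -0.0287  0.1373] shift [  7.7   9.6 -54.7] rot [-0.86 -0.5  -0.03] F [-0.1 -1.2 -0.9] w 27.7 yaw 79.1
[334.1, 132.5] 0.9 [ 0.6184 -0.0064  0.014 ]
[ 278   86  116   87 8087]
((616.89208984375, -5.6758880615234375), (94.3267822265625, 64.27606964111328), 72.1203384399414)
```

```bash
python3 -m inch '[[26,[8,5,-27],[-1.2,-0.5,0]],[26,[15,5,-27],[0,0,0]],[26,[25,0,0],[0,0,0]],[26,[10,0,0],[0,0,0]],[26,[0,0,0],[0,0,0]],[26,[0,0,0],[0,0,0]]]'; ./g .6169,-.0057,.048,80.4
```

```text
time: 34.02
position: [0.6168, -0.0049, 0.081]
tool_rot: [0.058, 0.704, -0.057, 0.705]
ft_force: [0.6, -0.7, -0.3]
grip_width: 0.0272
t 34.02 pos [ 0.6168 -0.0049  0.081 ] shift [33.  -0.8  0.1] rot [ 0.26  0.11 -0.04] F [ 0.6 -0.7 -0.3] w 27.2 yaw 80.7
```

```bash
python3 -m inch '[[26,[12,-0.8,0],[0,0,0]],[26,[12,0,0],[0,0,0]],[26,[5,0,0],[0,0,0]],[26,[0,0,0],[0,0,0]],[26,[0,0,0],[0,0,0]]]'; ./g .6169,-.0057,.048,80.4
```

```text
time: 34.65
position: [0.6181, -0.0063, 0.0509]
tool_rot: [0.058, 0.703, -0.058, 0.706]
ft_force: [0.6, -0.7, -1.2]
grip_width: 0.0271
t 34.65 pos [ 0.6181 -0.0063  0.0509] shift [ 2.8  0.4 -1.3] rot [ 0.23  0.25 -0.04] F [ 0.6 -0.7 -1.2] w 27.1 yaw 80.6
```

```bash
python3 -m inch '[[26,[1.5,0.4,-1.3],[0,0.2,0]],[26,[1.5,0,0],[0,0,0]],[26,[1,0,0],[0,0,0]],[26,[0,0,0],[0,0,0]]]'; ./g .6169,-.0057,.048,80.4
```

```text
time: 35.15
position: [0.6174, -0.0058, 0.0481]
tool_rot: [0.058, 0.704, -0.058, 0.706]
ft_force: [0.6, 0.0, -0.3]
grip_width: 0.0272
t 35.15 pos [ 0.6174 -0.0058  0.0481] shift [ 0.1 -0.  -0.5] rot [ 0.24  0.14 -0.03] F [ 0.6  0.  -0.3] w 27.2 yaw 80.6
```

```bash
python3 -m inch '[[35,[0,0,0],[0,0,0]],[50,[0,0,0],[0,0,0]],[60,[0,0,0],[0,0,0]],[60,[-35,0,0],[0,0,0]],[60,[-50,0,0],[0,0,0]],[60,[-50,0,30],[0,0,0]],[60,[0,0,30],[0,0,0]],[60,[0,0,0],[0,0,0]],[60,[0,0,0],[0,0,0]],[60,[0,0,0],[0,0,0]]]'
python3 - <<'E'
from fit import *
import fit as F
b0=F.boxes
t=np.linspace(0,2*np.pi,24,endpoint=False);cy=lambda r,a,b:np.array([[r*np.cos(q),r*np.sin(q),z] for q in t for z in(a,b)])
F.boxes=lambda k:b0(k)+[cy(.010,.018,.036),cy(.014,.036,.066),cy(.011,.066,.078)]
p,im=snap("wrist","w14")
ms=imaging.cut_out("wrist","stamp_center");print([(m["box"],m["confidence"]) for m in ms])
if ms: print(fit(p,"stamp",ms[0]["pixels"],.617,-.006,np.radians(-18),z0=.014))
q,a=snap("scene","s9");r,b=snap("side","d9")
def crop(i,P,X,h):
    u=proj(P,X)[0].astype(int);return cv2.resize(i[u[1]-h:u[1]+h,u[0]-h:u[0]+h,::-1],(260,260))
Xs=[[.545,-.296,.05],[.604,.281,.02],[.617,-.006,.04]]
cv2.imwrite("pics/fin.png",np.vstack([np.hstack([crop(a,q,X,40) for X in Xs]),np.hstack([crop(b,r,X,32) for X in Xs])]))
for t in("small_roll_center","big_roll_center"):
    for P,c in((q,"scene"),(r,"side")):
        for d in imaging.tip_of(c,t): print(c,t,at(P,d["pixel"],.0885 if t[0]=="s" else .0315)[0])
E
```

```text
time: 36.4
position: [0.6739, -0.015, 0.1848]
tool_rot: [0.058, 0.706, -0.057, 0.703]
ft_force: [0.0, -0.0, -0.6]
grip_width: 0.0601
[([321.6, 128.8, 54.5, 38.7], 0.92)]
(array([617.4218,  -4.9773, -17.6585]), np.float64(0.01057719122825761))
scene small_roll_center [ 0.5387 -0.2856  0.0885]
side small_roll_center [ 0.5394 -0.292   0.0885]
scene big_roll_center [ 0.5426 -0.2941  0.0315]
scene big_roll_center [ 0.3824 -0.4449  0.0315]
scene big_roll_center [ 0.3014 -0.3847  0.0315]
side big_roll_center [ 0.5476 -0.3013  0.0315]
side big_roll_center [ 0.2893 -0.4054  0.0315]
side big_roll_center [ 0.381  -0.4529  0.0315]
```

View pics/fin.png

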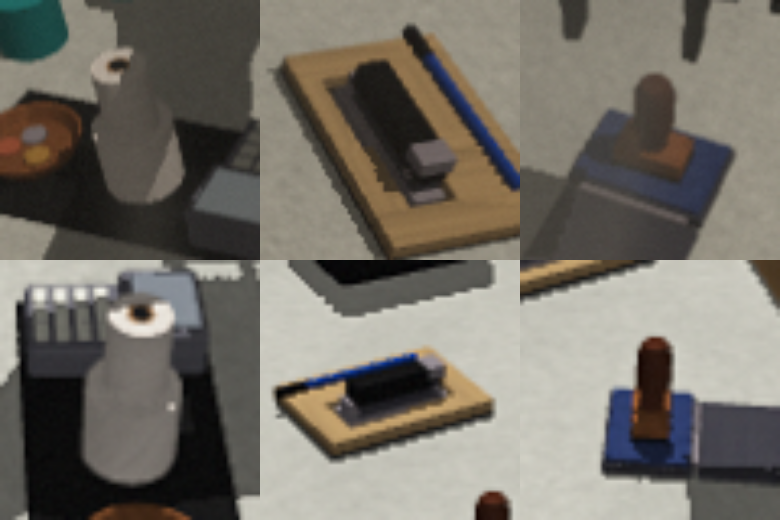

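The final composite shows all four items in place: the rolls stacked upright on the mat, the stapler down in its cut-out, and the stamp upright on the felt. The gripper is clear of everything.

```bash
python3 -c "
from rig import robot,get_obs
print(robot.hand_in(),get_obs()['time'])"
```

```text
the job is handed in; nothing more can be done
the job is handed in; nothing more can be done
```

I did the four placings in the order asked and handed in at about 36.6 s of the 106 s, with the gripper open and clear of everything. The hand-in gives no verdict, so these figures are my own camera measurements:

| Item | Measured position (mm) | Target (mm) |
|---|---|---|
| Large roll | (546, -296) | mat middle (543.5, -297) |
| Small roll, on the large one | (546, -295) | large roll (546, -296) |
| Stapler | (605, 282), yaw 197.2° | pocket (604, 281), yaw about 197° |
| Stamp | (617, -5), yaw -17.7° | pad middle (617, -6), yaw -17.9° |

- **Stapler:** its outline fits at the height of the cut-out's floor, with the jaw at the wide end.
- **Disagreements:** the large roll sits about 2.5 mm from the mat middle. In the last check the networks' centre points put the small roll about 6–11 mm from where the core holes did, and disagreed with each other by a similar amount on the large roll. I trusted the core holes, and the pictures show the stack upright.
- **Not rechecked:** I did not measure the stack again from close by after leaving it. The last look was the scene and side views.

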